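# Hang the portable lamp on its charging stand and switch the charger on

### The job

Put the portable lamp away to charge: hang it by the bar of its handle on the stand's hook, near the middle of the bar, so that it hangs free and upright. Then push the raised half of the rocker switch on the stand's base so that it flips over and stays on. Leave the pen cup, note pad, tape roll and stapler where they are.

Things in the scene. Friction and masses are not known exactly. Their poses are not given: they have to be found in the camera images.
- lamp: The portable lamp: a grey and white block 56 mm deep (its x), 130 mm wide (its y), 70 mm high, with a rigid, fixed aluminium handle on top: two uprights and a level square bar along its y; overall height 145 mm. About 0.14 to 0.28 kg, standing upright at the start. Origin at the centre of its underside. Front and back are alike.
- lamp_handle (a point): Centre of the lamp handle's bar (lamp axes: y along the bar, z up). The bar is 10 x 10 mm in section; the uprights at y = +-60 mm are 8 mm thick, so 112 mm of bar is free between them. The window below the bar is 65 mm high (bar underside 5 mm below this point, top of the lamp block 70 mm below it). The hook has to come through the window, so a grip on the bar should be to one side of its middle.
- stand: The charging stand, fixed: wooden base 165 x 275 x 18 mm, with a dark steel post (14 mm thick, 229 mm high) 85 mm behind the hook's seat (its +x), and the hook on the post's top. Origin on the desk straight below the hook's seat; x points from the hook's open tip to the post, z up. The base reaches from x = -63 to 103 mm and y = -218 to 58 mm.
- hook_seat (a point): Top of the hook's lowest point, where the handle's bar is to rest, 204 mm above the desk (stand axes). The hook is an 8 mm round rod lying along x, in a shallow vee: it falls from the post to the seat and turns up again to its free tip, which lies 30 mm in front of the seat (-x) and whose top is 20 mm above the seat. The handle goes on over the tip, moving along +x, with the bar square across the hook (bar along y).
- rocker_push (a point): Point on the top of the raised half of the rocker switch, where to push it (24 mm from the paddle's middle). The rocker is a grey paddle 64 mm long (stand x) and 32 mm wide in a low black frame, right of the hook at stand x = -12, y = -175 mm; its pivot lies 18 mm above the desk, 19 mm below the paddle's top. Off, its far (+x) half is raised; when flipped this point goes down by about 9.5 mm.
- rocker (a joint): Angle of the rocker: 0 off (far half raised), 0.4 on (near half raised). It snaps over at 0.2 and stays at either end; about 0.7 N on the push point starts it.
- pens: Dark moulded pen cup, 52 x 76 x 104 mm, a bystander. Origin at the centre of its underside.
- pad: Yellow note pad block, 38 x 51 x 16 mm, a bystander lying flat. Origin at the centre of its underside.
- tape: Roll of masking tape lying flat, 74 mm across and 19 mm high, a bystander. Origin at the centre of its underside.
- stapler: Stapler, 34 x 135 x 42 mm, a bystander. Origin at the centre of its underside.
Mind the look-alikes: they are no part of the job. What is shaped like the lamp but purple or red is not meant.

How it is judged:
By the outcome, as a careful person would: the job done as asked, in the order asked, and still so for the second after the job is handed in, with the robot touching nothing.
It also fails if it takes over 54 s, if anything falls off the work surface, if the arm or the gripper's body presses on something with over 40 N, if the wrist force passes 120 N, or if a joint passes its speed limit or range.

### The arm

A 7-joint arm with a two-finger parallel gripper is mounted at the origin on a cart in front of the work surface, level with it; the furniture and walls round the work are solid. World frame = base frame: x ahead of the robot, y to its left, z up, the work surface at z = 0. Lengths are in m, angles in rad, forces in N, time in s.
With the tool pointing down it reaches from about 0.4 to 0.85 m from the base axis. Payload 4.5 kg.
Tool frame: the origin (TCP) lies at the very end of the fingers, on their centre line; the grasp point (between the pads) lies r.grip_point_offset behind it (r.grip_point_offset is the distance from the TCP to the grasp point, in m); z points along the fingers, y is the line along which they close (so a half turn about z gives the same grasp; the last joint's range is limited). The gripper opens to 88 mm and grips with 3 to 60 N. Pads are 18 mm wide; open, the fingers measure 123 mm over their backs; the gripper's body (75 mm by 187 mm) begins 45 mm behind the grasp point.
Start: joints at [-1.248, 0.689, -0.195, 1.565, 0.157, 0.902, -0.215], TCP at [0.178, 0.599, 0.239] pointing down, gripper open.
Joint ranges: [-3.01, 3.01], [-0.46, 2.08], [-1.47, 1.51], [0.13, 2.56], [-1, 4.14], [0.04, 2.09], [-2.66, 2.66]. Speed limits (rad/s): [2.57, 2.57, 3.14, 3.14, 3.14, 3.14, 3.14].

### API

Orientations are given as a unit quaternion [w, x, y, z].
In Python, from rig import r gives the robot as it stands.
- The arm moves only by the tool send_rows, never from a script. Its argument "series" is a list that holds one entry, the list of rows, each a list of 7 numbers: the shift along the world's x, y, z normalised to -1 to 1, where 1 is 0.02 m, then the turn, a rotation vector about the world's x, y, z normalised to -1 to 1, where 1 is 0.1 rad, then the closure in counts, from 0 (fully open) to 255 (shut). In form: [[[dx, dy, dz, wx, wy, wz, jaw], ...]]. A call has 1 to 8 rows; each row shifts and turns the commanded pose from where the row before left it; what a row does not reach is not made up. A row lasts 1/8 s, in which the tool goes at most 62.5 mm and 10.7 degrees, less where a joint would pass 70% of its speed; a pose out of reach is approached as far as the arm can. A call with a number of a shift or a turn outside -1 to 1 is refused whole. A call with a gripper value outside its range is refused whole. The fingers move at their own pace and stop on an object; "squeeze" is the grip in N (left out, the last holds). Time passes only in rows, so rows that do not move let the fingers close. It gives the time, the measured TCP pose, the force, the opening and the grip force at its end, in the units of the state.
- r.get_state(): the state, without advancing time (a new reading comes with each control period).
- r.get_image(name): name is "side" or "top"; returns the picture (400x640x3 uint8, blue, green, red); there is no depth.
- r.camera_model(name): a dict with "intrinsics" (3x3 intrinsics, pixels), "R" (3x3) and "t" (3): a world point X has camera coordinates R X + t. Camera axes: x right, y down, z forward; pixel columns grow to the right and rows downward; lengths in m; the calibration is good to about 2 mm. A picture is of the moment at which its call begins. camera_model takes no time and is no camera call.
- r.hand_in(): hands the job in; it is judged then, once.
The state is a dict: "t": time; "joint_positions": joint angles; "qd": joint speeds; "effort": joint torques, N m; "ee_pos": TCP position; "orientation": TCP orientation; "ft_force": force on the tool from outside, world axes, zero at the start; "wrist_torque": the same for the moment, N m; "grip_width": finger opening in m; "gripper_force": force on a finger pad.
Only numpy, scipy, OpenCV 4.12 (cv2) and the standard library are available. Lean on these libraries where they do the work, as an engineer would, in place of code of your own. Each camera call takes 0.05 s, during which the arm holds its last target. There are 200 camera calls.

## Working session

There is one attempt and no reset: what is moved stays moved. The work goes in short steps, Python scripts to look and compute and a tool call to move; the robot and the scene stay as the last step left them, time stands still between calls to the robot, and variables do not carry over. Pictures are saved under pics/ and viewed, at most 10 in all, crops included, and the job is handed in when it is done.

Besides the shell and the picture viewer there is one more tool, called as a command line: name --argument value ..., lists and objects as JSON in quotes. send_rows: Moves the arm, as the interface text tells. Its arguments: {"type":"object","properties":{"series":{"type":"array"},"squeeze":{"type":"number"}},"required":["series"]}

```bash
mkdir -p pics
python3 - <<'E'
from rig import r
import cv2
for n in("side","top"):
    cv2.imwrite(f"pics/{n}0.png",r.get_image(n)); m=r.camera_model(n); print(n,m)
print(r.get_state(), r.grip_point_offset)
E
```

```text
side {'intrinsics': array([[435.83543682,   0.        , 323.95768063],
       [  0.        , 435.83543682, 199.51777604],
       [  0.        ,   0.        ,   1.        ]]), 'R': array([[ 0.48361454, -0.875264  ,  0.00546913],
       [-0.7665348 , -0.42653768, -0.48009376],
       [ 0.42254157,  0.22798805, -0.87720013]]), 't': array([-0.36774853,  0.50372824,  1.12060672])}
top {'intrinsics': array([[464.9613325 ,   0.        , 312.01087076],
       [  0.        , 464.9613325 , 202.26027509],
       [  0.        ,   0.        ,   1.        ]]), 'R': array([[-0.02519633, -0.99968153, -0.00140905],
       [-0.97989912,  0.02497671, -0.19792391],
       [ 0.19789607, -0.00360623, -0.98021637]]), 't': array([-0.08553104,  0.6630704 ,  1.50608607])}
{'t': 0.1, 'joint_positions': array([-1.24820655,  0.68988721, -0.194531  ,  1.56622337,  0.15728343,
        0.90250368, -0.21506662]), 'qd': array([-0.00046107, -0.00186319, -0.00091147, -0.00492006, -0.0018455 ,
        0.00082984,  0.00024337]), 'effort': array([-2.95607439e-03, -5.28502071e+01, -1.27133712e+00, -1.53840494e+01,
       -5.25243336e-02,  1.87729202e-03,  4.40051485e-05]), 'ee_pos': array([0.17786739, 0.59857025, 0.238003  ]), 'orientation': array([-6.73505409e-05,  1.43841249e-01,  9.89600439e-01, -8.13304933e-04]), 'ft_force': array([-0.54161536, -0.34804479,  0.16967889]), 'wrist_torque': array([ 0.02498242,  0.00148172, -0.06035139]), 'gripper_force': 0.0, 'grip_width': 0.08824317221411418} 0.0187
```

View pics/side0.png

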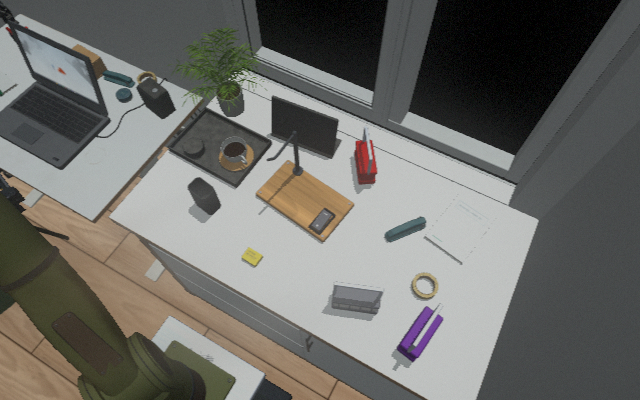

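View pics/top0.png

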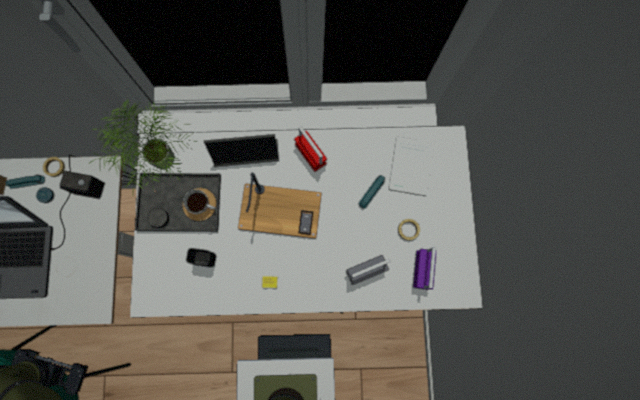

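Side view: grey lamp near (357,297), stand board around (305,200) with the hook at about (285,150). Top view: lamp at (367,270), stand at (280,210), hook at about (255,190). I'll enlarge these.

Run:
```python
import cv2,numpy as np
s=cv2.imread("pics/side0.png");t=cv2.imread("pics/top0.png")
def c(im,x,y,w,h,k): return cv2.resize(im[y:y+h,x:x+w],None,fx=k,fy=k,interpolation=cv2.INTER_CUBIC)
a=np.hstack([c(s,320,265,80,60,5),c(t,335,245,80,60,5)])
b=np.hstack([c(s,250,120,114,85*1,3.5)[:297,:399],c(t,232,165,100,75,4)[:297]])
w=min(a.shape[1],b.shape[1])
cv2.imwrite("pics/c0.png",np.vstack([a[:,:w],b[:,:w]])); print(a.shape,b.shape)
```

```text
(300, 800, 3) (297, 799, 3)
```

View pics/c0.png

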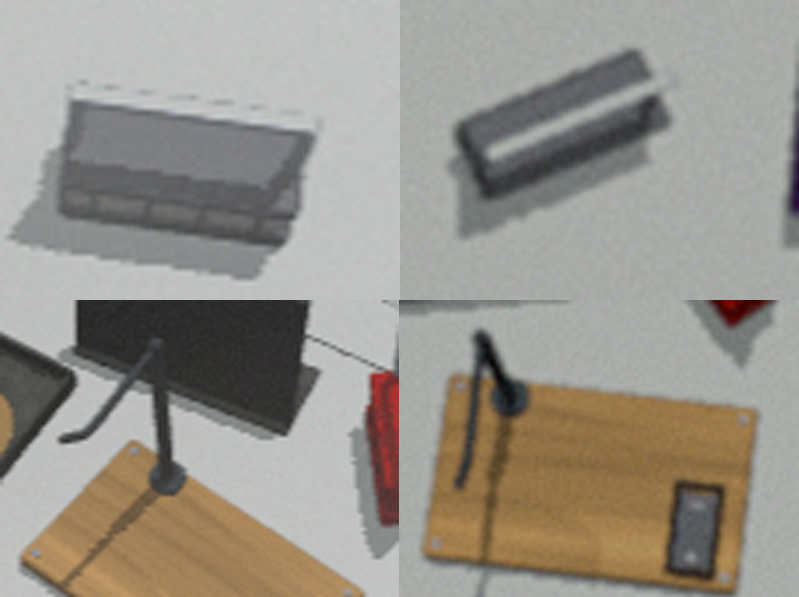

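```bash
cat > h.py <<'E'
from rig import r
import numpy as np, cv2
M={n:r.camera_model(n) for n in("side","top")}
P={n:m["intrinsics"]@np.c_[m["R"],m["t"]] for n,m in M.items()}
def tri(s,t):
    X=cv2.triangulatePoints(P["side"],P["top"],np.array(s,float).reshape(2,1),np.array(t,float).reshape(2,1)).ravel();X=X[:3]/X[3]
    e=[np.round(prj(n,X)-u,1) for n,u in(("side",s),("top",t))]
    return X.round(4),e
def prj(n,X):
    p=P[n]@np.append(X,1);return p[:2]/p[2]
def pl(n,u,z):
    A=np.c_[P[n][:,0],P[n][:,1],-np.array([u[0],u[1],1.])]
    return np.linalg.solve(A,-(P[n][:,2]*z+P[n][:,3]))[:2].round(4)
E
python3 - <<'E'
from h import *
L=tri((334,283.6),(352.6,276));R=tri((383.6,289.8),(389,261));print(L,R,np.linalg.norm(L[0]-R[0]))
for k,s,t in(("tip",(268.6,159.4),(247.25,211.25)),("ptop",(294.3,132.3),(252.5,174.25)),("pbase",(297.7,171.4),(260,188.75))):print(k,tri(s,t))
for u in((238.5,228.75),(244.75,183.75),(321.5,192),(316.5,237.5)):print(pl("top",u,.018))
# side corners near-left, far-left
S=lambda x,y:(250+x/3.5,120+(y-300)/3.5)
print(pl("side",S(22,560),.018),pl("side",S(135,442),.018))
for k,u in (("pen",(201,260)),("pad",(269,283)),("tape",(408,230)),("stap",(372,192)),("purp",(425,270))):print(k,pl("top",u,.02))
E
```

```text
(array([ 0.408 , -0.2224,  0.1482]), [array([-0.2,  0.1]), array([ 0.1, -0.1])]) (array([ 0.452 , -0.3386,  0.1527]), [array([-1. ,  0.2]), array([ 0.6, -0.4])]) 0.12433298033908786
tip (array([0.607 , 0.0931, 0.2264]), [array([-0.8,  0.2]), array([ 0.4, -0.4])])
ptop (array([0.721 , 0.0776, 0.2279]), [array([-0.4,  0.1]), array([ 0.3, -0.2])])
pbase (array([0.7243, 0.0789, 0.015 ]), [array([-0.1,  0. ]), array([ 0., -0.])])
[0.5837 0.1533]
[0.7428 0.1323]
[ 0.7062 -0.1366]
[ 0.5466 -0.1148]
[0.5847 0.1489] [0.7447 0.1258]
pen [0.4795 0.2798]
pad [0.3966 0.0492]
tape [ 0.5643 -0.4302]
stap [ 0.7013 -0.3132]
purp [ 0.4266 -0.4786]
```

Run:
```python
from h import *
A=np.array([[-63,58],[103,58],[103,-218],[-63,-218],[-30,0],[85,0],[85,0]])/1e3
B=np.array([[.5842,.1511],[.7437,.129],[.7062,-.1366],[.5466,-.1148],[.607,.0931],[.721,.0776],[.7243,.0789]])
a=A-A.mean(0);b=B-B.mean(0)
U,_,V=np.linalg.svd(a.T@b);R=(U@V).T;t=B.mean(0)-R@A.mean(0)
print("yaw",np.arctan2(R[1,0],R[0,0]),"org",t,"res mm",((A@R.T+t-B)*1e3).round(1).tolist())
print("rock",R@[.012,-.175]+t)
```

```text
yaw -0.13976288902310519 org [0.63710341 0.08940393] res mm [[-1.4, 4.5], [3.5, 3.5], [2.5, -4.2], [-2.3, -2.9], [0.4, 0.5], [0.3, -0.0], [-3.0, -1.3]]
rock [ 0.62460744 -0.08556135]
```

send_rows --series '[[[0.8, -0.8, 0.5, 0, 0, 0, 0], [0.8, -1, 0.5, 0, 0, 0, 0], [0.8, -1, 0.5, 0, 0, 0, 0], [0.8, -1, 0.5, 0, 0, 0, 0], [0.8, -1, 0, 0, 0, -0.5, 0], [0.8, -1, 0, 0, 0, -1, 0], [0.8, -1, 0, 0, 0, -1, 0], [0.8, -1, 0, 0, 0, -1, 0]]]'

```text
t: 1.1
ee_pos: [0.3072, 0.441, 0.2786]
orientation: [0.0, 0.317, 0.948, -0.0]
ft_force: [0.4, -0.4, 0.5]
grip_width: 0.0884
gripper_force: 0.0
```

send_rows --series '[[[0.8, -1, 0, 0, 0, -1, 0], [0.8, -1, 0, 0, 0, -1, 0], [0.8, -1, 0, 0, 0, -1, 0], [0.8, -1, 0, 0, 0, -1, 0], [0.8, -1, 0, 0, 0, -1, 0], [0.6, -1, 0, 0, 0, -0.7, 0], [0, -1, 0, 0, 0, 0, 0], [0, -1, 0, 0, 0, 0, 0]]]'

```text
t: 2.1
ee_pos: [0.3974, 0.2819, 0.2786]
orientation: [-0.0, 0.568, 0.823, -0.0]
ft_force: [-1.0, -0.7, 0.4]
grip_width: 0.0882
gripper_force: 0.0
```

send_rows --series '[[[0, -1, 0, 0, 0, 0, 0], [0, -1, 0, 0, 0, 0, 0], [0, -1, 0, 0, 0, 0, 0], [0, -1, 0, 0, 0, 0, 0], [0, -1, 0, 0, 0, 0, 0], [0, -1, 0, 0, 0, 0, 0], [0, -1, 0, 0, 0, 0, 0], [0, -1, 0, 0, 0, 0, 0]]]'

```text
t: 3.1
ee_pos: [0.3979, 0.1219, 0.2788]
orientation: [0.0, 0.568, 0.823, 0.0]
ft_force: [0.9, 0.7, 0.8]
grip_width: 0.0883
gripper_force: 0.0
```

send_rows --series '[[[0, -1, 0, 0, 0, 0, 0], [0, -1, 0, 0, 0, 0, 0], [0, -1, 0, 0, 0, 0, 0], [0, -1, 0, 0, 0, 0, 0], [0, -1, 0, 0, 0, 0, 0], [0, -1, 0, 0, 0, 0, 0], [0, -1, 0, 0, 0, 0, 0], [0, -1, 0, 0, 0, 0, 0]]]'

```text
t: 4.1
ee_pos: [0.3977, -0.038, 0.2788]
orientation: [0.0, 0.568, 0.823, 0.0]
ft_force: [0.1, 0.7, 0.2]
grip_width: 0.0885
gripper_force: 0.0
```

send_rows --series '[[[0.2, -1, 0, 0, 0, 0, 0], [0.2, -1, 0, 0, 0, 0, 0], [0.2, -1, 0, 0, 0, 0, 0], [0.2, -1, 0, 0, 0, 0, 0], [0.2, -1, 0, 0, 0, 0, 0], [0.2, -1, 0, 0, 0, 0, 0], [0.2, -1, 0, 0, 0, 0, 0], [0.2, -1, 0, 0, 0, 0, 0]]]'

```text
t: 5.1
ee_pos: [0.4296, -0.198, 0.2787]
orientation: [0.0, 0.568, 0.823, 0.0]
ft_force: [0.0, -0.2, -0.1]
grip_width: 0.0879
gripper_force: 0.0
```

send_rows --series '[[[0.1, -1, 0, 0, 0, 0, 0], [0.1, -1, -0.5, 0, 0, 0, 0], [0.1, -1, -1, 0, 0, 0, 0], [0.1, -1, -1, 0, 0, 0, 0], [0.1, -1, -1, 0, 0, 0, 0], [0, -0.4, -1, 0, 0, 0, 0], [0, 0, -0.5, 0, 0, 0, 0], [0, 0, 0, 0, 0, 0, 0]]]'

```text
t: 6.1
ee_pos: [0.4395, -0.3043, 0.1783]
orientation: [-0.001, 0.568, 0.823, 0.0]
ft_force: [0.3, -0.2, 0.3]
grip_width: 0.0883
gripper_force: 0.0
```

Run:
```python
from h import *
def c(im,x,y,w,h,k): return cv2.resize(im[y:y+h,x:x+w],None,fx=k,fy=k,interpolation=cv2.INTER_CUBIC)
cv2.imwrite("pics/g1.png",np.hstack([c(r.get_image("side"),310,215,100,120,4),c(r.get_image("top"),325,200,100,120,4)]))
print(r.get_state()["ee_pos"],r.get_state()["joint_positions"])
```

```text
[ 0.44027503 -0.30452236  0.17930896] [ 0.4993918   0.65668294  0.03247704  1.9048266  -0.0369184   0.57989961
  0.91881456]
```

View pics/g1.png

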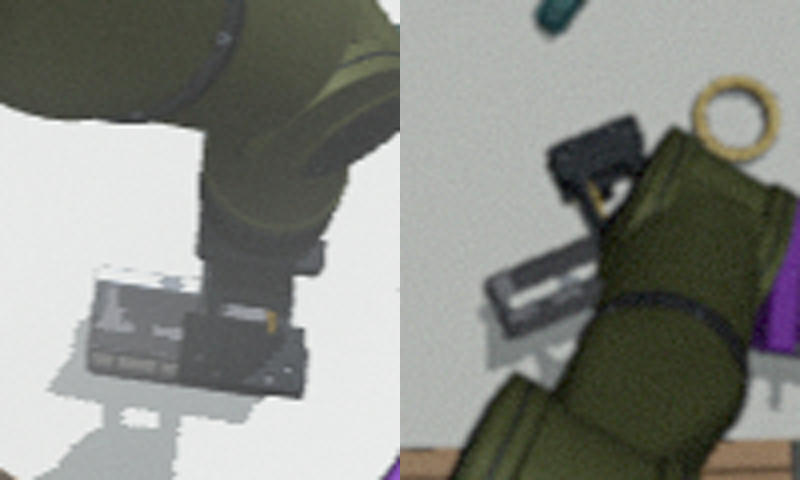

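send_rows --series '[[[0, 0, -0.7, 0, 0, 0, 0], [0, 0, -0.7, 0, 0, 0, 0], [0, 0, -0.7, 0, 0, 0, 0], [0, 0, -0.7, 0, 0, 0, 0], [0, 0, 0, 0, 0, 0, 60], [0, 0, 0, 0, 0, 0, 140], [0, 0, 0, 0, 0, 0, 200], [0, 0, 0, 0, 0, 0, 255]]]' --squeeze 15

```text
t: 7.2
ee_pos: [0.4402, -0.305, 0.1232]
orientation: [0.0, 0.568, 0.823, 0.0]
ft_force: [-0.8, 0.2, -0.7]
grip_width: 0.0499
gripper_force: 0.0
```

send_rows --series '[[[0, 0, 0, 0, 0, 0, 255], [0, 0, 0, 0, 0, 0, 255], [0, 0, 0, 0, 0, 0, 255], [0, 0, 0, 0, 0, 0, 255]]]' --squeeze 50

```text
t: 7.7
ee_pos: [0.4402, -0.3048, 0.1228]
orientation: [0.0, 0.568, 0.823, 0.0]
ft_force: [1.2, 0.1, 1.0]
grip_width: 0.0106
gripper_force: 0.2
```

send_rows --series '[[[0, 0, 0, 0, 0, 0, 255], [0, 0, 0, 0, 0, 0, 255], [0, 0, 0, 0, 0, 0, 255], [0, 0, 0.3, 0, 0, 0, 255], [0, 0, 0.8, 0, 0, 0, 255], [0, 0, 1, 0, 0, 0, 255], [0, 0, 0.5, 0, 0, 0, 255], [0, 0, 0, 0, 0, 0, 255]]]' --squeeze 50

```text
t: 8.7
ee_pos: [0.4404, -0.3052, 0.1757]
orientation: [0.001, 0.568, 0.823, 0.0]
ft_force: [-0.1, -0.7, -2.7]
grip_width: 0.0091
gripper_force: 50.0
```

Run:
```python
from h import *
def c(im,x,y,w,h,k): return cv2.resize(im[y:y+h,x:x+w],None,fx=k,fy=k,interpolation=cv2.INTER_CUBIC)
cv2.imwrite("pics/g2.png",np.hstack([c(r.get_image("side"),310,215,100,120,4),c(r.get_image("top"),325,200,100,120,4)]))
s=r.get_state();print(s["ee_pos"],s["wrist_torque"],s["ft_force"],s["grip_width"],s["gripper_force"])
```

```text
[ 0.43968747 -0.30465221  0.17455242] [-0.05087067  0.05926497 -0.0057949 ] [-0.52481232 -0.40285015 -2.4413936 ] 0.008956401984715142 49.96468707919121
```

View pics/g2.png

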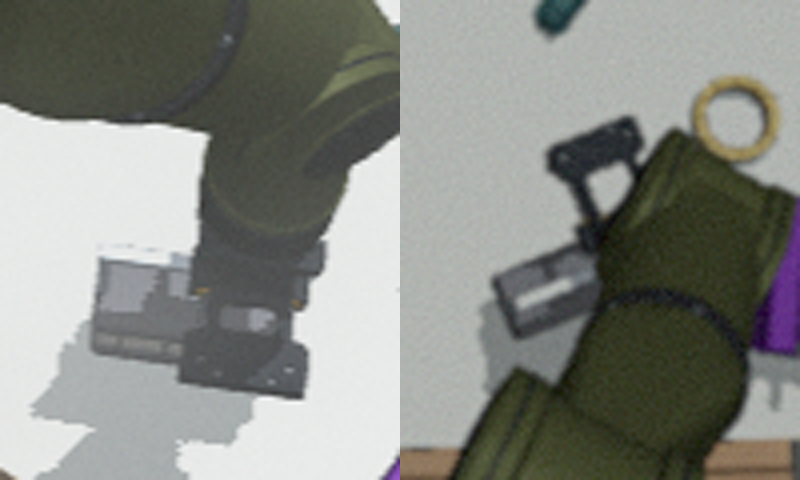

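send_rows --series '[[[0, 0, 0.5, 0, 0, 0, 255], [0, 0.4, 1, 0, 0, 0, 255], [0.1, 0.8, 1, 0, 0, 0, 255], [0.3, 1, 0.5, 0, 0, -0.2, 255], [0.3, 1, 0, 0, 0, -0.4, 255], [0.3, 1, 0, 0, 0, -0.4, 255], [0.3, 1, 0, 0, 0, -0.4, 255], [0.3, 1, 0, 0, 0, -0.4, 255]]]'

```text
t: 9.8
ee_pos: [0.472, -0.1801, 0.2349]
orientation: [-0.0, 0.64, 0.768, -0.0]
ft_force: [-0.1, -0.8, -2.1]
grip_width: 0.0092
gripper_force: 50.0
```

send_rows --series '[[[0.3, 1, 0, 0, 0, -0.4, 255], [0.3, 1, 0, 0, 0, -0.4, 255], [0.3, 1, 0, 0, 0, -0.4, 255], [0.3, 1, 0, 0, 0, -0.4, 255], [0.3, 1, 0, 0, 0, -0.4, 255], [0.3, 1, 0, 0, 0, -0.4, 255], [0.3, 1, 0, 0, 0, -0.4, 255], [0.3, 1, 0, 0, 0, -0.4, 255]]]'

```text
t: 10.8
ee_pos: [0.5199, -0.0201, 0.2348]
orientation: [-0.0, 0.755, 0.656, -0.0]
ft_force: [-0.1, -0.1, -1.3]
grip_width: 0.0088
gripper_force: 50.0
```

send_rows --series '[[[0.4, 1, 0, 0, 0, 0, 255], [0.4, 1, 0, 0, 0, 0, 255], [0.4, 1, 0, 0, 0, 0, 255], [0.4, 1, 0, 0, 0, 0, 255], [0.2, 0.7, 0, 0, 0, 0, 255], [0, 0, 0, 0, 0, 0, 255], [0, 0, 0, 0, 0, 0, 255]]]'

```text
t: 11.68
ee_pos: [0.5556, 0.072, 0.2347]
orientation: [0.0, 0.755, 0.656, -0.001]
ft_force: [0.7, 0.2, -2.6]
grip_width: 0.0092
gripper_force: 50.0
```

Run:
```python
from h import *
def c(im,x,y,w,h,k): return cv2.resize(im[y:y+h,x:x+w],None,fx=k,fy=k,interpolation=cv2.INTER_CUBIC)
cv2.imwrite("pics/g3.png",np.hstack([c(r.get_image("side"),210,120,100,120,4),c(r.get_image("top"),215,155,100,120,4)]))
s=r.get_state();print(s["ee_pos"],s["orientation"],s["wrist_torque"],s["ft_force"],s["joint_positions"])
```

```text
[0.55571566 0.07186207 0.23480468] [ 2.21843534e-04  7.54768829e-01  6.55990736e-01 -3.44803079e-04] [-0.11984816  0.05170459 -0.01855468] [-0.66298497 -0.22490733 -2.31250119] [-0.36873573  0.6210071   0.26400764  1.78275406 -0.21951273  0.76690045
 -0.13279422]
```

View pics/g3.png

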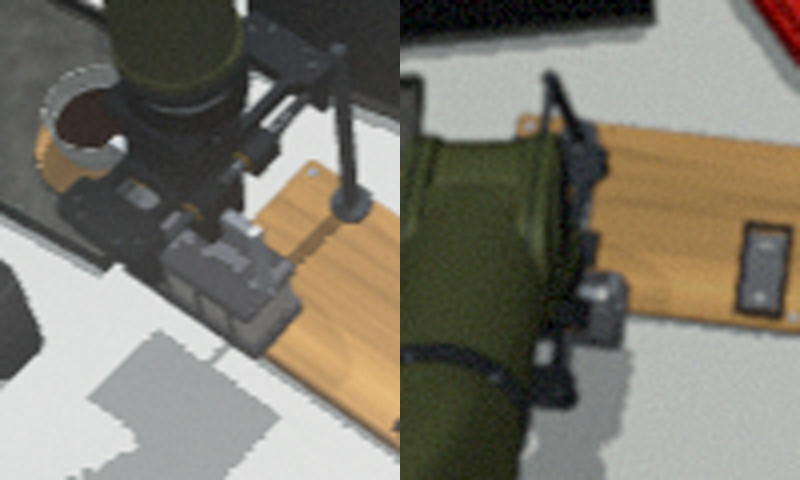

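Run:
```python
from h import *
T=np.array([.5557,.0719]);x=np.array([.990,-.139]);y=np.array([.139,.990])
for o in(.022,.027,.032):
    for k,dx,dy,z in(("bar end top",0,-.064,.257),("blk top far-right",.028,-.065,.182),("blk bot near-right",-.028,-.065,.112),("blk bot far-right",.028,-.065,.112)):
        p=np.append(T+(o+dy)*y+dx*x,z)
        print(o,k,((prj("side",p)-[210,120])*4).round(),((prj("top",p)-[215,155])*4+[400,0]).round())
```

```text
0.022 bar end top [261. 235.] [611. 290.]
0.022 blk top far-right [298. 265.] [626. 269.]
0.022 blk bot near-right [255. 368.] [624. 351.]
0.022 blk bot far-right [305. 313.] [633. 282.]
0.027 bar end top [255. 231.] [604. 289.]
0.027 blk top far-right [292. 261.] [619. 268.]
0.027 blk bot near-right [250. 364.] [618. 350.]
0.027 blk bot far-right [300. 310.] [627. 282.]
0.032 bar end top [249. 227.] [597. 289.]
0.032 blk top far-right [287. 257.] [613. 267.]
0.032 blk bot near-right [245. 360.] [612. 349.]
0.032 blk bot far-right [294. 306.] [621. 281.]
```

send_rows --series '[[[0.4, -0.05, 0, 0, 0, 0, 255], [0.7, -0.08, 0, 0, 0, 0, 255], [0.8, -0.1, 0, 0, 0, 0, 255], [0.8, -0.1, 0, 0, 0, 0, 255], [0.7, -0.08, 0, 0, 0, 0, 255], [0.48, -0.05, 0, 0, 0, 0, 255], [0, 0, 0, 0, 0, 0, 255], [0, 0, 0, 0, 0, 0, 255]]]'

```text
t: 12.78
ee_pos: [0.633, 0.064, 0.2346]
orientation: [-0.0, 0.754, 0.657, -0.0]
ft_force: [0.1, 0.6, -3.2]
grip_width: 0.0084
gripper_force: 50.0
```

send_rows --series '[[[0, 0, -0.5, 0, 0, 0, 255], [0, 0, -0.5, 0, 0, 0, 255], [0, 0, -0.4, 0, 0, 0, 255], [0, 0, -0.3, 0, 0, 0, 255], [0, 0, 0, 0, 0, 0, 255], [0, 0, 0, 0, 0, 0, 255]]]'

```text
t: 13.52
ee_pos: [0.6338, 0.0639, 0.201]
orientation: [0.0, 0.754, 0.657, 0.0]
ft_force: [0.1, 0.0, -2.4]
grip_width: 0.0087
gripper_force: 50.0
```

Run:
```python
from h import *
def c(im,x,y,w,h,k): return cv2.resize(im[y:y+h,x:x+w],None,fx=k,fy=k,interpolation=cv2.INTER_CUBIC)
cv2.imwrite("pics/g4.png",np.hstack([c(r.get_image("side"),230,110,100,120,4),c(r.get_image("top"),215,155,100,120,4)]))
s=r.get_state();print(s["ee_pos"],s["orientation"],s["wrist_torque"],s["ft_force"],s["joint_positions"])
```

```text
[0.63387436 0.06392213 0.20113342] [2.62487746e-04 7.54180558e-01 6.56666954e-01 3.58252971e-04] [-0.10697853  0.11039326  0.03192531] [-0.07176122  0.10267493 -1.6743433 ] [-0.30657807  0.76036547  0.24939412  1.57978104 -0.23259208  0.82983361
 -0.10369898]
```

View pics/g4.png

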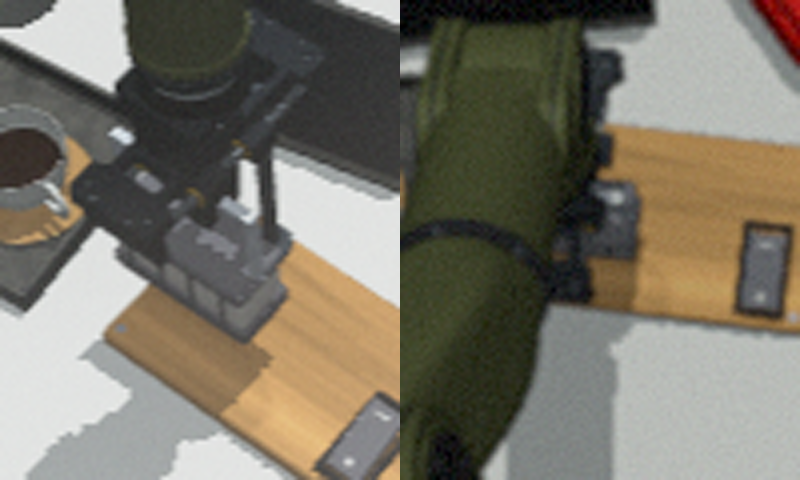

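The lamp is over the hook in both views and nothing is touching yet. I'll lower it slowly onto the seat.

send_rows --series '[[[0, 0, -0.2, 0, 0, 0, 255], [0, 0, -0.15, 0, 0, 0, 255], [0, 0, 0, 0, 0, 0, 255], [0, 0, 0, 0, 0, 0, 255]]]'

```text
t: 14.12
ee_pos: [0.6336, 0.064, 0.1937]
orientation: [0.0, 0.754, 0.657, 0.0]
ft_force: [-0.4, -0.3, -2.2]
grip_width: 0.0089
gripper_force: 50.0
```

send_rows --series '[[[0, 0, -0.1, 0, 0, 0, 255], [0, 0, -0.05, 0, 0, 0, 255], [0, 0, 0, 0, 0, 0, 255], [0, 0, 0, 0, 0, 0, 255]]]'

```text
t: 14.62
ee_pos: [0.6341, 0.0639, 0.1911]
orientation: [0.0, 0.754, 0.657, 0.001]
ft_force: [1.0, -0.2, 0.8]
grip_width: 0.0094
gripper_force: 50.0
```

send_rows --series '[[[0, 0, 0, 0, 0, 0, 255], [0, 0, 0, 0, 0, 0, 255], [0, 0, 0, 0, 0, 0, 225], [0, 0, 0, 0, 0, 0, 215], [0, 0, 0, 0, 0, 0, 205], [0, 0, 0, 0, 0, 0, 190], [0, 0, 0, 0, 0, 0, 170], [0, 0, 0, 0, 0, 0, 150]]]' --squeeze 5

```text
t: 15.62
ee_pos: [0.6335, 0.064, 0.1907]
orientation: [-0.0, 0.754, 0.657, -0.0]
ft_force: [-0.4, 0.1, 0.3]
grip_width: 0.036
gripper_force: 0.0
```

send_rows --series '[[[0, 0, 0, 0, 0, 0, 130], [0, 0, 0, 0, 0, 0, 130], [0, 0, 0.3, 0, 0, 0, 130], [0, 0, 0.6, 0, 0, 0, 130], [0, 0, 0.8, 0, 0, 0, 130], [0, 0, 0.8, 0, 0, 0, 130], [0, 0, 0.8, 0, 0, 0, 130], [0, 0, 0.5, 0, 0, 0, 130]]]'

```text
t: 16.62
ee_pos: [0.634, 0.0639, 0.2683]
orientation: [0.0, 0.754, 0.657, 0.001]
ft_force: [-0.1, -0.1, -0.6]
grip_width: 0.0431
gripper_force: 0.0
```

send_rows --series '[[[0, -0.5, 0, 0, 0, 0, 130], [-0.05, -1, 0, 0, 0, 0, 255], [-0.05, -1, 0, 0, 0, 0, 255], [-0.05, -1, 0, 0, 0, 0, 255], [-0.05, -1, 0, 0, 0, 0, 255], [-0.05, -1, 0, 0, 0, 0, 255], [-0.05, -1, 0, 0, 0, 0, 255], [-0.05, -0.9, 0, 0, 0, 0, 255]]]'

```text
t: 17.62
ee_pos: [0.6265, -0.0856, 0.2668]
orientation: [0.0, 0.754, 0.657, 0.0]
ft_force: [-0.7, 0.2, -0.1]
grip_width: 0.0001
gripper_force: 0.0
```

Run:
```python
from h import *
def c(im,x,y,w,h,k): return cv2.resize(im[y:y+h,x:x+w],None,fx=k,fy=k,interpolation=cv2.INTER_CUBIC)
cv2.imwrite("pics/g5.png",np.hstack([c(r.get_image("side"),250,120,100,120,4),c(r.get_image("top"),225,155,100,120,4)]))
s=r.get_state();print(s["ee_pos"])
t0=cv2.imread("pics/top0.png");s0=cv2.imread("pics/side0.png")
print("rocker ctr",pl("top",(306.25,222.5),.037))
for k,d,z in(("push",.024,.042),("ctr",0,.037)):
    p=np.append(np.array([.6371,.0894])+(-.012+d)*np.array([.990,-.139])-.175*np.array([.139,.990]),z);print(k,p,prj("side",p),prj("top",p))
```

```text
[ 0.62617614 -0.08759762  0.26691218]
rocker ctr [ 0.5966 -0.081 ]
push [ 0.624655 -0.085518  0.042   ] [327.05012705 213.04398214] [307.37587482 214.11891895]
ctr [ 0.600895 -0.082182  0.037   ] [322.30642552 219.41437066] [306.57782889 221.24407164]
```

View pics/g5.png

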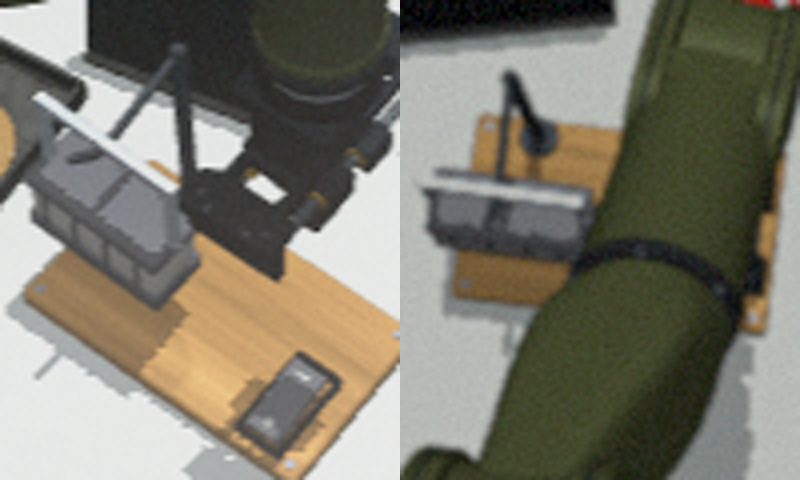

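send_rows --series '[[[-0.1, 0.05, -0.5, 0, 0, 0, 255], [-0.1, 0, -1, 0, 0, 0, 255], [0, 0, -1, 0, 0, 0, 255], [0, 0, -1, 0, 0, 0, 255], [0, 0, -1, 0, 0, 0, 255], [0, 0, -1, 0, 0, 0, 255], [0, 0, -1, 0, 0, 0, 255], [0, 0, -1, 0, 0, 0, 255]]]'

```text
t: 18.73
ee_pos: [0.6223, -0.081, 0.1153]
orientation: [-0.001, 0.753, 0.658, 0.0]
ft_force: [-0.2, 0.0, 1.1]
grip_width: 0.001
gripper_force: 0.0
```

send_rows --series '[[[0, 0, -1, 0, 0, 0, 255], [0, 0, -1, 0, 0, 0, 255], [0, 0, -0.5, 0, 0, 0, 255], [0, 0, -0.2, 0, 0, 0, 255], [0, 0, 0, 0, 0, 0, 255]]]'

```text
t: 19.35
ee_pos: [0.6228, -0.083, 0.0629]
orientation: [0.0, 0.754, 0.657, 0.0]
ft_force: [-0.3, -0.3, 0.0]
grip_width: 0.0004
gripper_force: 0.0
```

send_rows --series '[[[0, -0.1, -0.3, 0, 0, 0, 255], [0, 0, -0.3, 0, 0, 0, 255], [0, 0, -0.3, 0, 0, 0, 255], [0, 0, -0.2, 0, 0, 0, 255], [0, 0, -0.1, 0, 0, 0, 255], [0, 0, 0, 0, 0, 0, 255]]]'

```text
t: 20.1
ee_pos: [0.6223, -0.085, 0.0385]
orientation: [-0.0, 0.754, 0.657, -0.0]
ft_force: [-0.3, 0.9, -0.0]
grip_width: 0.0003
gripper_force: 0.0
```

send_rows --series '[[[0, 0, -0.15, 0, 0, 0, 255], [0, 0, -0.1, 0, 0, 0, 255], [0, 0, 0, 0, 0, 0, 255]]]'

```text
t: 20.48
ee_pos: [0.6257, -0.0855, 0.0349]
orientation: [0.003, 0.754, 0.657, 0.002]
ft_force: [4.7, -0.5, 4.3]
grip_width: 0.0004
gripper_force: 2.8
```

send_rows --series '[[[0, 0, 0.3, 0, 0, 0, 255], [0, 0, 0.8, 0, 0, 0, 255], [0, 0, 1, 0, 0, 0, 255], [0, 0, 1, 0, 0, 0, 255], [0, 0, 1, 0, 0, 0, 255], [0, 0, 1, 0, 0, 0, 255], [0, 0, 1, 0, 0, 0, 255], [0, 0, 1, 0, 0, 0, 255]]]'

```text
t: 21.48
ee_pos: [0.6224, -0.0851, 0.1777]
orientation: [0.0, 0.754, 0.657, 0.0]
ft_force: [-0.0, 0.5, 0.5]
grip_width: 0.0003
gripper_force: 0.0
```

Run:
```python
from h import *
def c(im,x,y,w,h,k): return cv2.resize(im[y:y+h,x:x+w],None,fx=k,fy=k,interpolation=cv2.INTER_CUBIC)
s=r.get_image("side");s0=cv2.imread("pics/side0.png")
cv2.imwrite("pics/g6.png",np.hstack([c(s,250,120,100,120,4),np.vstack([c(s,300,190,50,30,8),c(s0,300,190,50,30,8)])]))
```

```text
(no output)
```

View pics/g6.png

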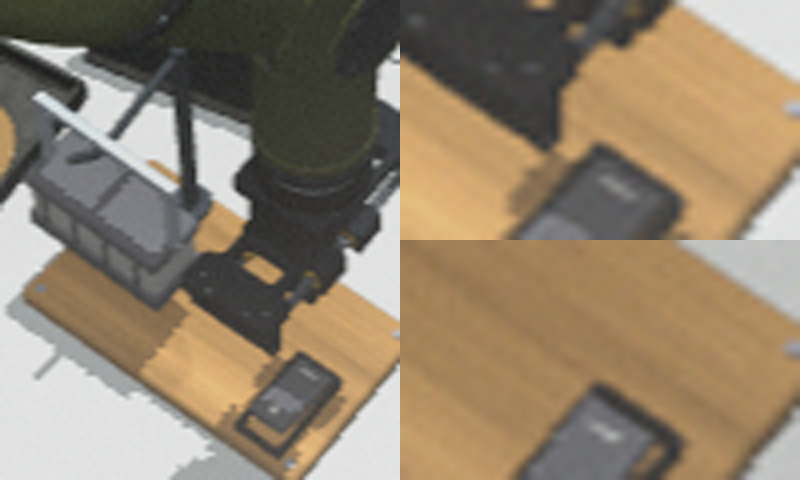

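The far half of the rocker is now down and the near half up (crop (290,390)), so it has flipped. The lamp still hangs on the hook at mid-bar, upright. I'll back off further and hand in.

send_rows --series '[[[0, 0, 1, 0, 0, 0, 255], [0, 0, 1, 0, 0, 0, 255], [0, -0.5, 1, 0, 0, 0, 255], [0, -0.5, 1, 0, 0, 0, 255], [0, 0, 0.5, 0, 0, 0, 255], [0, 0, 0, 0, 0, 0, 255]]]'

```text
t: 22.28
ee_pos: [0.6228, -0.1045, 0.2664]
orientation: [0.0, 0.754, 0.657, 0.001]
ft_force: [0.2, 0.3, -0.2]
grip_width: 0.0004
gripper_force: 0.0
```

```bash
python3 -c "
from rig import r
print(r.hand_in())"
```

```text
the job is handed in; nothing more can be done
None
```

The lamp hangs upright on the hook near mid-bar, the rocker then flipped to on, the bystanders were not moved, and the job was handed in at about 22 s.

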